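# Pry the snap cover off the turntable controller

## Task

At the scanning desk, take the flat pry tool with the yellow handle from the black mat, slide its blade into the notch under the front edge of the orange snap cover, and lever that edge up until the cover pops loose. Leave the popped cover lying loose on top of its box, and put the pry tool back down flat on the mat. Lift the cover with the tool only: the gripper must not touch it.

Things in the scene. Friction and masses are not known exactly. Their poses are not given: they have to be found in the camera images.
- box: Black box under the orange cover, fixed; reaches x -75 to 60, y -55 to 55 mm. Origin on the desk under the closed cover's middle; x from its front (notch side, facing back along the desk to the robot's side, within 12 degrees) to the rear, y left, z up. Two stops 26 mm high stand at the cover's front corners. A like box with a grey, screwed-down cover is a bystander.
- sill (a point): Middle of the front edge of the bright metal sill, the fulcrum for prying; 72 mm above the desk, axes as the box. The sill is flat, open above for 35 mm, in a channel 50 mm wide between cheeks 10 mm high; then the channel runs on under the cover for 28 mm: the notch, 10 mm high.
- cover: Orange cover: 3 mm plate 80 (x) by 70 mm (y), raised panel on top, 45 g, held by a snap stud under its middle. Origin: its middle, underside; closed, 82 mm above the desk, front edge 35 mm behind and 10 mm above the sill's edge. It pivots on its rear edge; some 6 N lifts the front. Raised 12 mm there, it has popped and stays propped, its middle 7 mm up.
- pry_grip (a point): Centre of the pry tool's yellow handle, which is 90 long (x), 22 wide, 22 mm high. A flat steel blade, 14 wide and 3 mm thick, runs along +x at the handle's mid-height: 75 mm of it shows, its tip 120 mm from this point. 100 g. Starts flat on the mat, handle towards the robot, this point 17 mm above the desk. A red screwdriver lies beside it.
- mat: Black rubber mat 250 mm (x) by 240 mm (y), 6 mm thick, fixed on the desk. Origin at its centre, on the desk; its top is at z = 6 mm.
Things that resemble listed ones, but are neither listed nor needed, are in the scene too. What is shaped like the part that bears pry_grip but blue or purple is not meant. What is meant by the cover is not turquoise, and is the larger of those in its own colour.

How it is judged:
By the outcome, as a careful person would: the job done as asked, in the order asked, and still so for the second after the job is handed in, with the robot touching nothing.
It also fails if it takes over 58 s, if anything falls off the work surface, if the arm or the gripper's body presses on something with over 40 N, if the wrist force passes 120 N, or if a joint passes its speed limit or range.

## Robot

A 6-joint arm with a two-finger parallel gripper is mounted at the origin on the work surface. World frame = base frame: x ahead of the robot, y to its left, z up, the work surface at z = 0. Lengths are in m, angles in rad, forces in N, time in s.
With the tool pointing down it reaches from about 0.35 to 0.85 m from the base axis. Payload 8.1 kg.
Tool frame: the origin (TCP) lies between the finger pads; the fingertips stand 11 mm ahead of it and the grasp point (between the pads) lies 8 mm behind it (robot.tips_ahead is the distance from the TCP to the fingertips, in m); z points along the fingers, y is the line along which they close (so a half turn about z gives the same grasp; the last joint's range is limited). The gripper opens to 93 mm and grips with 3 to 60 N. Pads are 15 mm wide; open, the fingers measure 128 mm over their backs; the gripper's body (75 mm by 188 mm) begins 65 mm behind the grasp point.
Start: joints at [-1.393, 0.13, 1.488, -0, 1.523, -0.085], TCP at [0.156, -0.579, 0.23] pointing down, gripper open.
Joint ranges: [-2.96, 2.96], [-0.89, 2.26], [0.02, 2.5], [-1.34, 4.48], [0, 2.73], [-2.66, 2.66]. Speed limits (rad/s): [2.39, 2.39, 2.79, 3.14, 3.14, 3.14].

## Interface

Orientations are given as a rotation vector (axis times angle).
In Python, from plant import robot gives the robot as it stands. The module is installed in compiled form; this text tells all that it offers.
- The arm moves only by the tool move_arm, never from a script. Its argument "deltas" is one flat list of numbers, 7 for each row, row after row: the shift along the tool's x, y, z in m, then the turn, a rotation vector about the tool's x, y, z in rad, then the opening, from 0 (shut) to 1 (fully open). A call has 1 to 12 rows; each row is the pose to reach, as a shift and turn from the pose commanded when the call began, along the tool's axes at that moment; what a row does not reach only later rows make up. A row lasts 1/8 s, in which the tool goes at most 62.5 mm and 10.7 degrees, less where a joint would pass 70% of its speed; a pose out of reach is approached as far as the arm can. A call with a gripper value outside its range is refused whole. The fingers move at their own pace and stop on an object; "squeeze" is the grip in N (left out, the last holds). Time passes only in rows, so rows that repeat a pose let the fingers close. It gives the time, the measured TCP pose, the force, the opening and the grip force at its end, in the units of the state.
- robot.read_state(): the state, without advancing time (a new reading comes with each control period).
- robot.read_camera(name): name is "scene" or "top"; returns (picture, depth): 384x512x3 uint8, red, green, blue; 384x512 float32, m along the optical axis (not along the pixel's ray), 0 where there is no reading.
- robot.camera_model(name): a dict with "K" (3x3 intrinsics, pixels), "k1" (the pictures are not rectified: a ray, as slopes to the right and down, at radius r is drawn at 1 + k1 r^2 times it, then the intrinsics apply), "R" (3x3) and "t" (3): a world point X has camera coordinates R X + t. Camera axes: x right, y down, z forward; pixel columns grow to the right and rows downward; lengths in m; the calibration is good to about 2 mm. A picture is of the moment at which its call begins. camera_model takes no time and is no camera call.
- robot.close_job(): hands the job in; it is judged then, once.
Trained networks look in the newest picture that a camera, given by its name, has taken for a name from the list of things; names that differ only in an ending like _2 or _b are one class to them, and where a whole thing is asked for, a point or a joint stands for the part that bears it (a point fixed in the world has none). Each returns a list of dicts, best first, with "confidence" (0 to 1); they miss things now and then, are a little off and sometimes report something else, mostly with a low value. They report only what shows in the picture. A call takes as long as a camera call. They do not tell look-alikes from the thing itself.
- robot.recognise(camera, label): "uv" ([column, row] in pixels, amid what is visible of it).
The state is a dict: "t": time; "q": joint angles; "dq": joint speeds; "joint_torque": joint torques, N m; "tool_pos": TCP position; "orientation": TCP orientation; "force": force on the tool from outside, world axes, zero at the start; "wrist_torque": the same for the moment, N m; "opening": finger opening in m; "gripper_force": force on a finger pad.
Only numpy, scipy, OpenCV 4.12 (cv2) and the standard library are available. Lean on these libraries where they do the work, as an engineer would, in place of code of your own. Each camera call takes 0.05 s, during which the arm holds its last target. There are 200 camera calls.

## Working session

There is one attempt and no reset: what is moved stays moved. The work goes in short steps, Python scripts to look and compute and a tool call to move; the robot and the scene stay as the last step left them, time stands still between calls to the robot, and variables do not carry over. Pictures are saved under pics/ and viewed, at most 10 in all, crops included, and the job is handed in when it is done.

Besides the shell and the picture viewer there is one more tool, called after "Call:" as name(argument=value, ...), one argument or row to a line, values as JSON. move_arm: Moves the arm, as the interface text tells. Its arguments: {"type":"object","properties":{"deltas":{"type":"array","items":{"type":"number"}},"squeeze":{"type":"number"}},"required":["deltas"]}

```bash
mkdir -p pics
cat > h.py <<'E'
import numpy as np, cv2
from plant import robot
from scipy.spatial.transform import Rotation as Ro
def ray(cam,uv):
    m=robot.camera_model(cam);K=np.array(m["K"],float)
    uv=np.atleast_2d(np.array(uv,float)); d=np.array([m["k1"],0,0,0,0],float)
    p=cv2.undistortPoints(uv.reshape(-1,1,2),K,d).reshape(-1,2)
    return m,np.c_[p,np.ones(len(p))]
def at_depth(cam,uv,dep):
    m,p=ray(cam,uv); return (p*np.reshape(dep,(-1,1))-m["t"])@np.array(m["R"])
def at_z(cam,uv,z):
    m,p=ray(cam,uv);R=np.array(m["R"]);c=-R.T@np.array(m["t"]);d=p@R
    return c+d*((z-c[2])/d[:,2])[:,None]
def proj(cam,X):
    m=robot.camera_model(cam);r,_=cv2.Rodrigues(np.array(m["R"],float))
    return cv2.projectPoints(np.atleast_2d(np.array(X,float)),r,np.array(m["t"],float),np.array(m["K"],float),np.array([m["k1"],0,0,0,0],float))[0].reshape(-1,2)
def cloud(cam,dep):
    v,u=np.mgrid[0:384,0:512]; uv=np.c_[u.ravel(),v.ravel()]
    return at_depth(cam,uv,dep.ravel()).reshape(384,512,3)
def save(name,im,s=1):
    cv2.imwrite("pics/"+name,cv2.resize(im[...,::-1],None,fx=s,fy=s,interpolation=cv2.INTER_CUBIC))
E
python3 - <<'E'
from h import *
for c in("scene","top"):
    im,d=robot.read_camera(c); np.savez(c+"0.npz",im=im,d=d); save(c+"0.png",im,1.5)
    m=robot.camera_model(c);print(c,-np.array(m["R"]).T@m["t"],np.round(m["R"],2).tolist(),m["K"][0][0])
    for l in("box","cover","pry_grip","mat"):
        for r in robot.recognise(c,l)[:4]:
            u=np.round(r["uv"]).astype(int); print(l,round(r["confidence"],2),u,np.round(at_depth(c,[u],[d[u[1],u[0]]]),3))
E
```

```text
scene [ 1.28859066 -0.0705326   1.0635125 ] [[0.17, 0.98, 0.0], [0.79, -0.14, -0.59], [-0.58, 0.1, -0.81]] 427.76707932704625
box 0.8 [325 215] [[0.682 0.247 0.089]]
cover 0.72 [340 258] [[0.782 0.273 0.015]]
cover 0.6 [360 187] [[0.551 0.41  0.011]]
pry_grip 0.89 [221 231] [[ 0.645 -0.04   0.028]]
pry_grip 0.61 [215 158] [[ 0.361 -0.022  0.019]]
pry_grip 0.58 [162 188] [[ 0.45  -0.199  0.014]]
mat 0.64 [239 234] [[0.65  0.011 0.005]]
top [0.37856395 0.0417687  1.20708457] [[-0.03, -1.0, -0.0], [-0.99, 0.03, -0.16], [0.16, -0.0, -0.99]] 458.2336199093597
box 0.91 [174 187] [[0.586 0.251 0.072]]
cover 0.86 [167 122] [[0.778 0.283 0.013]]
cover 0.72 [116 211] [[0.537 0.421 0.006]]
cover 0.63 [168 167] [[0.635 0.264 0.088]]
pry_grip 0.65 [288 170] [[ 0.631 -0.042  0.028]]
pry_grip 0.57 [287 276] [[ 0.356 -0.03   0.022]]
pry_grip 0.26 [265 171] [[0.635 0.018 0.006]]
mat 0.7 [268 172] [[0.632 0.01  0.005]]
```

View pics/scene0.png

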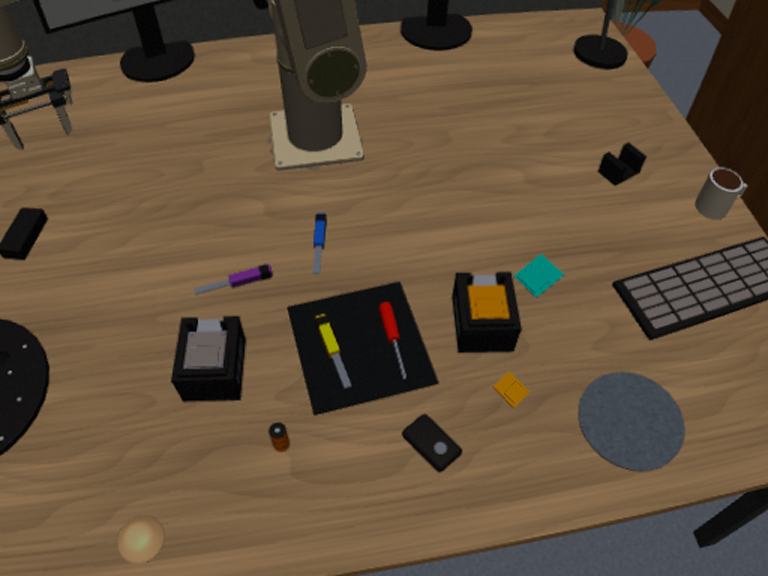

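View pics/top0.png

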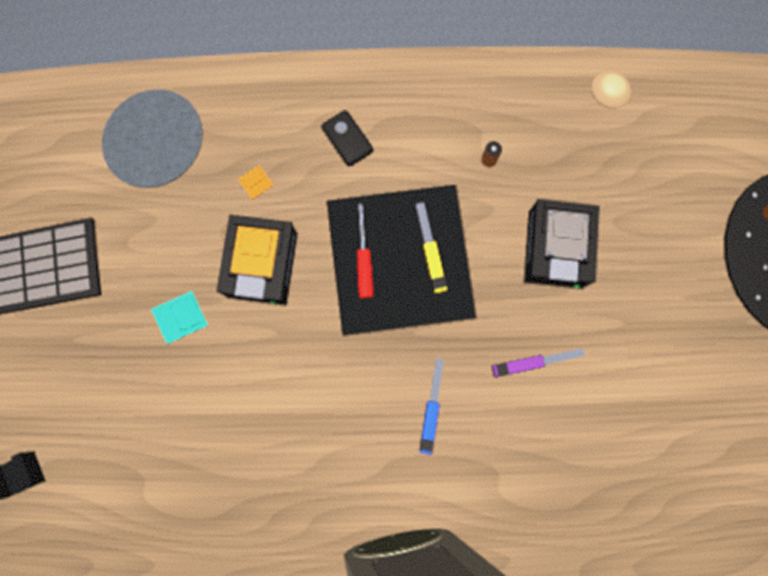

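Candidates for the pry tool, in top-view pixels at 1.5x: yellow (434,266) on the mat, blue (430,427) and purple (518,366). The yellow one fits. For the cover: large orange (253,252) on the box, small orange (255,181) and turquoise (180,316). The large orange one on the box fits. Next I'll measure both and confirm them in an enlarged crop.

Run:
```python
from h import *
for c in("top","scene"):
    z=np.load(c+"0.npz");im,d=z["im"],z["d"];P=cloud(c,d);hsv=cv2.cvtColor(im,cv2.COLOR_RGB2HSV)
    H,S,V=hsv[...,0],hsv[...,1],hsv[...,2]
    def rep(n,mask,zz):
        v,u=np.where(mask)
        if len(u)<5: print(c,n,len(u));return
        W=at_z(c,np.c_[u,v],zz)[:,:2]
        (cx,cy),(w,h),a=cv2.minAreaRect((W*1000).astype(np.float32))
        pc=np.linalg.svd(W-W.mean(0),full_matrices=False)[2][0]
        print(c,n,len(u),"rect c",round(cx,1),round(cy,1),"size",round(w,1),round(h,1),"ang",round(a,1),"mean",np.round(W.mean(0)*1000,1),"pca",round(np.degrees(np.arctan2(pc[1],pc[0])),1),"z",np.round(np.percentile(P[mask][:,2],[10,50,90])*1000,1))
    def R(x0,x1,y0,y1): return (P[...,0]>x0)&(P[...,0]<x1)&(P[...,1]>y0)&(P[...,1]<y1)
    rep("yellow",(H>22)&(H<36)&(S>150)&(V>90)&R(.5,.75,-.12,.0),.026)
    rep("orange",(H>8)&(H<25)&(S>190)&(V>120)&R(.55,.72,.18,.34)&(P[...,2]>.06),.086)
    rep("sill",(S<60)&(V>110)&R(.5,.66,.18,.34)&(P[...,2]>.055),.072)
    rep("blade",(S<70)&(V>70)&R(.6,.8,-.12,.02)&(P[...,2]<.04),.0185)
    rep("boxtop",R(.5,.75,.16,.36)&(P[...,2]>.04),.08)
    rep("mat",(V<50)&R(.45,.8,-.15,.16)&(P[...,2]<.012),.006)
t=np.load("top0.npz")["im"];s=np.load("scene0.npz")["im"]
A=cv2.resize(t[120:230,130:330],(800,440),interpolation=cv2.INTER_CUBIC)
cv2.imwrite("pics/crop1.png",A[...,::-1])
```

```text
top yellow 249 rect c 609.8 -45.8 size 90.6 25.5 ang 10.2 mean [617.4 -44.4] pca -169.9 z [15.3 26.5 29.8]
top orange 0
top sill 278 rect c 577.6 270.6 size 50.5 36.5 ang 81.2 mean [577.3 270.7] pca -100.3 z [69.4 72.2 75.5]
top blade 210 rect c 677.2 -59.0 size 165.1 76.1 ang 6.0 mean [693.9 -34.1] pca -155.3 z [ 4.  16.1 20.3]
top boxtop 2478 rect c 623.8 258.9 size 118.7 141.8 ang 81.2 mean [623.1 259.5] pca 173.8 z [70.7 82.9 90.1]
top mat 6287 rect c 632.0 14.7 size 242.3 232.2 ang 5.9 mean [628.8  14.6] pca -172.4 z [2.3 5.2 8.3]
scene yellow 158 rect c 611.0 -45.0 size 91.8 21.6 ang 10.6 mean [621.2 -43. ] pca 9.9 z [23.5 25.9 28.9]
scene orange 500 rect c 634.1 261.6 size 67.4 73.1 ang 81.6 mean [634.  261.2] pca -7.6 z [81.7 85.1 88.8]
scene sill 85 rect c 572.5 273.3 size 41.3 18.6 ang 80.1 mean [572.5 273. ] pca 81.1 z [68.4 71.1 73.9]
scene blade 120 rect c 691.8 -29.6 size 75.7 13.7 ang 10.6 mean [692.2 -29.4] pca 10.5 z [13.8 17.4 20.4]
scene boxtop 1788 rect c 639.0 257.8 size 116.1 158.9 ang 81.0 mean [641.6 256.6] pca -12.2 z [59.5 81.8 89.1]
scene mat 5231 rect c 633.0 14.8 size 249.2 237.5 ang 5.8 mean [642.4  13.5] pca 5.8 z [2.  4.9 7.7]
```

View pics/crop1.png

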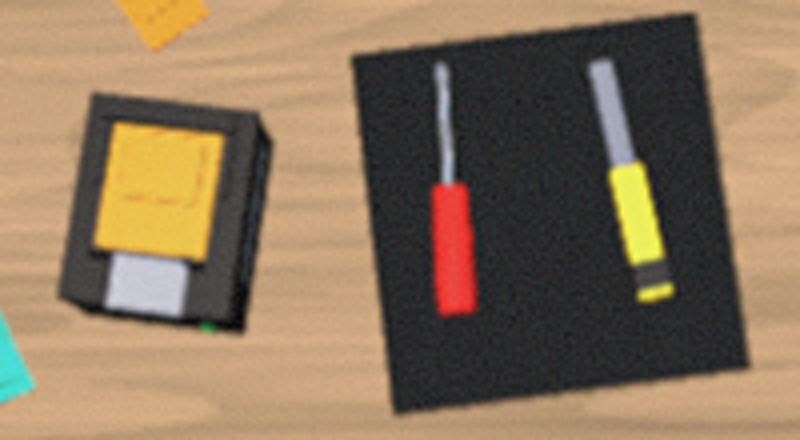

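The crop confirms both. The yellow-handled tool with the flat blade lies at (640,230) next to the red screwdriver, and the large orange cover is on its box at (160,190) with the bright sill at (145,285). My pose estimates are grip at (610, -45.5) mm with yaw 10.6°, sill edge at (560.3, 273.3) mm and box yaw -8.8°.

```bash
cat >> h.py <<'E'
def pose():
    s=robot.read_state(); return np.array(s["tool_pos"]),Ro.from_rotvec(s["orientation"]).as_matrix()
def go(p,Rt,label=""):
    p0,R0=pose(); d=R0.T@(np.array(p)-p0)
    for k in range(1):
        w=Ro.from_matrix(R0.T@Rt).as_rotvec()
    print(label,"d",np.round(d,4),"w",np.round(w,4),"rows>=",round(max(np.linalg.norm(d)/.0625,np.degrees(np.linalg.norm(w))/10.7),1))
def Rt(yaw,pitch=0,flip=1):
    # blade direction: yaw, raised by pitch (rad deg) ; tool x = flip*blade, z = approach
    y,p=np.radians([yaw,pitch]); u=np.array([np.cos(y)*np.cos(p),np.sin(y)*np.cos(p),np.sin(p)])
    z=np.array([np.cos(y)*np.sin(p),np.sin(y)*np.sin(p),-np.cos(p)]); x=flip*u
    return np.c_[x,np.cross(z,x),z]
E
python3 - <<'E'
from h import *
s=robot.read_state();print(s["t"],np.round(s["q"],3),s["force"],s["opening"]);p,R=pose();print(p,np.round(R,3))
for f in(1,-1):
    go([.610,-.0455,.12],Rt(10.6,0,f),f)
E
```

```text
0.5 [-1.393  0.13   1.488  0.     1.523 -0.085] [-0.63948113 -0.17673269 -0.01884858] 0.09298121319206454
[ 0.15589473 -0.57937013  0.22957232] [[ 0.966  0.26   0.   ]
 [ 0.26  -0.966  0.   ]
 [ 0.    -0.    -1.   ]]
1 d [ 0.5772 -0.3976  0.1096] w [-0.0001 -0.      0.0778] rows>= 11.4
-1 d [ 0.5772 -0.3976  0.1096] w [ 1.0000e-04 -1.0000e-04 -3.0638e+00] rows>= 16.4
```

Call:
move_arm(
  deltas=[0.29,-0.2,0.03,0,0,0.04,1,0.577,-0.398,0.11,0,0,0.078,1,0.577,-0.398,0.11,0,0,0.078,1,0.577,-0.398,0.11,0,0,0.078,1,0.577,-0.398,0.11,0,0,0.078,1,0.577,-0.398,0.11,0,0,0.078,1,0.577,-0.398,0.11,0,0,0.078,1,0.577,-0.398,0.11,0,0,0.078,1,0.577,-0.398,0.11,0,0,0.078,1,0.577,-0.398,0.11,0,0,0.078,1,0.577,-0.398,0.11,0,0,0.078,1,0.577,-0.398,0.11,0,0,0.078,1],
)

```text
t: 2.0
tool_pos: [0.6108, -0.0421, 0.1188]
orientation: [-3.127, -0.295, 0.001]
force: [-0.2, -0.3, 1.0]
opening: 0.093
gripper_force: 0.0
```

Run:
```python
from h import *
go([.610,-.0455,.0185],Rt(10.6))
```

```text
d [-0.0014  0.0032  0.1003] w [-0.0007  0.0005  0.0029] rows>= 1.6
```

Call:
move_arm(
  deltas=[0,0,0,0,0,0,1,0,0,0.04,0,0,0,1,0,0,0.08,0,0,0,1,0,0,0.09,0,0,0,1,0,0,0.09,0,0,0,1],
)

```text
t: 2.62
tool_pos: [0.6092, -0.0462, 0.03]
orientation: [3.128, 0.288, -0.001]
force: [-1.0, 0.1, 0.6]
opening: 0.0933
gripper_force: 0.0
```

Run:
```python
from h import *
go([.610,-.0455,.0185],Rt(10.6));print(pose()[0])
```

```text
d [ 0.0009 -0.0006  0.0115] w [-0.0001  0.0007 -0.0014] rows>= 0.2
[ 0.60921395 -0.04622065  0.02997239]
```

Call:
move_arm(
  deltas=[0,0,0.011,0,0,0,1,0,0,0.011,0,0,0,0.5,0,0,0.011,0,0,0,0,0,0,0.011,0,0,0,0,0,0,0.011,0,0,0,0,0,0,0.011,0,0,0,0,0,0,0.011,0,0,0,0,0,0,0.011,0,0,0,0],
  squeeze=50,
)

```text
t: 3.62
tool_pos: [0.6097, -0.0452, 0.0186]
orientation: [-3.128, -0.29, 0.0]
force: [0.6, 0.1, 0.6]
opening: 0.028
gripper_force: 0.0
```

Call:
move_arm(
  deltas=[0,0,0,0,0,0,0,0,0,0,0,0,0,0,0,0,0,0,0,0,0,0,0,-0.03,0,0,0,0,0,0,-0.08,0,0,0,0,0,0,-0.13,0,0,0,0,0,0,-0.13,0,0,0,0,0,0,-0.13,0,0,0,0],
)

```text
t: 4.62
tool_pos: [0.6093, -0.0451, 0.1481]
orientation: [-3.128, -0.29, 0.001]
force: [-0.8, 0.2, -1.6]
opening: 0.0216
gripper_force: 50.0
```

Run:
```python
from h import *
p,R=pose();print(p,robot.read_state()["opening"])
# pregrasp: grip centre 150 mm+ behind: blade tip 25 mm before sill edge
s=np.array([.5603,.2733]);b=np.radians(-8.8);x=np.array([np.cos(b),np.sin(b)])
g=s-x*.150; TR=Rt(-8.8)
for z in (.15,.079): go([*g,z],TR,z)
```

```text
[ 0.60933563 -0.04508149  0.14806093] 0.021630547928950673
0.15 d [-0.1312 -0.3718 -0.0018] w [-1.000e-04  6.000e-04  3.384e-01] rows>= 6.3
0.079 d [-0.1311 -0.3718  0.0692] w [-1.000e-04  6.000e-04  3.384e-01] rows>= 6.4
```

Call:
move_arm(
  deltas=[-0.06,0,-0.01,0,0,0.1,0,-0.12,-0.03,-0.01,0,0,0.25,0,-0.131,-0.09,-0.01,0,0,0.338,0,-0.131,-0.372,0,0,0,0.338,0,-0.131,-0.372,0,0,0,0.338,0,-0.131,-0.372,0,0,0,0.338,0,-0.131,-0.372,0,0,0,0.338,0,-0.131,-0.372,0,0,0,0.338,0,-0.131,-0.372,0,0,0,0.338,0,-0.131,-0.372,0,0,0,0.338,0,-0.131,-0.372,0.05,0,0,0.338,0,-0.131,-0.372,0.05,0,0,0.338,0],
)

```text
t: 6.12
tool_pos: [0.4097, 0.2933, 0.0944]
orientation: [3.127, -0.243, -0.011]
force: [-0.1, 0.3, -1.8]
opening: 0.0215
gripper_force: 50.0
```

Run:
```python
from h import *
p,R=pose();print(p)
im,d=robot.read_camera("scene");np.savez("scene1.npz",im=im,d=d)
im2,d2=robot.read_camera("top");np.savez("top1.npz",im=im2,d=d2)
u=np.round(proj("scene",[p])[0]).astype(int);v=np.round(proj("top",[p])[0]).astype(int);print(u,v)
A=im[u[1]-60:u[1]+70,u[0]-50:u[0]+80];B=im2[v[1]-100:v[1]+40,v[0]-60:v[0]+60]
A=cv2.resize(A,(420,420),interpolation=2);B=cv2.resize(B,(360,420),interpolation=2)
cv2.imwrite("pics/c2.png",np.hstack([A,B])[...,::-1])
P=cloud("scene",d);ax=np.array([np.cos(np.radians(-8.8)),np.sin(np.radians(-8.8))])
rel=P[...,:2]-p[:2];a=rel@ax;l=rel@np.array([-ax[1],ax[0]])
m=(a>.05)&(a<.125)&(abs(l)<.02)&(abs(P[...,2]-p[2])<.02)&(d>0)
print(m.sum()); c=np.polyfit(a[m],P[m][:,2]-p[2],1); c2=np.polyfit(a[m],l[m],1)
print("slope deg",np.degrees(np.arctan(c[0])),"z at .08",np.polyval(c,.08),"yaw err",np.degrees(np.arctan(c2[0])),"lat@.08",np.polyval(c2,.08),"max a",np.sort(a[m])[-5:])
```

```text
[0.40969111 0.29329097 0.09435688]
[316 141] [155 257]
90
slope deg 0.7068488972627867 z at .08 -0.002738968229148513 yaw err 0.3200806909355747 lat@.08 0.0019767522255940036 max a [0.12106164 0.1215787  0.12184856 0.12192815 0.12222105]
```

View pics/c2.png

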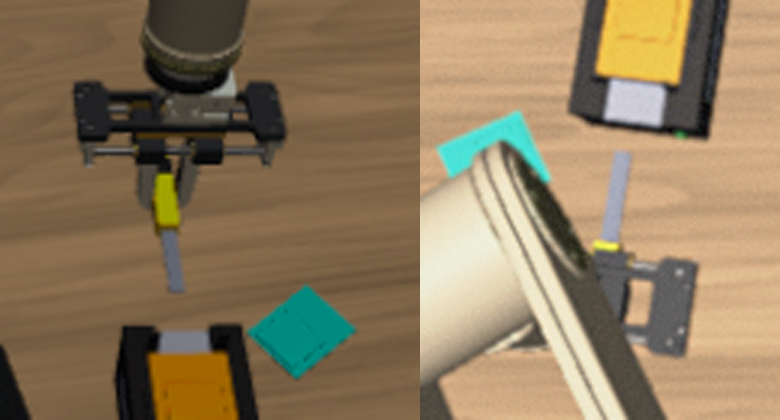

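```bash
cat >> h.py <<'E'
S=np.array([.5603,.2733]);_b=np.radians(-8.8);BX=np.array([np.cos(_b),np.sin(_b)])
def at(tip,pitch,gap,off=.0022):
    """tip: blade distance past sill edge; gap: blade underside above sill edge; returns TCP, R. off: blade mid is off below TCP along approach"""
    R=Rt(-8.8,pitch);u=R[:,0];n=-R[:,2]
    e=np.array([*S,.072])+n*(gap+.0015)     # point of blade mid-line above edge
    g=e+u*(tip-.120)
    return g+n*off,R
E
python3 - <<'E'
from h import *
p,R=pose();print(p,np.round(R,3).tolist())
go(*at(-.03,0,.0035),"line up"); go(*at(-.03,0,.0035),"")
go(*at(.055,0,.0035),"in")
E
```

```text
[0.41253843 0.29529017 0.09878347] [[0.988, -0.154, -0.001], [-0.154, -0.988, -0.001], [-0.001, 0.001, -1.0]]
line up d [-0.0006 -0.0009  0.0196] w [ 0.0011  0.0011 -0.0011] rows>= 0.3
 d [-0.0006 -0.0009  0.0196] w [ 0.0011  0.0011 -0.0011] rows>= 0.3
in d [ 0.0844 -0.001   0.0195] w [ 0.0011  0.0011 -0.0011] rows>= 1.4
```

Call:
move_arm(
  deltas=[0,-0.001,0.01,0,0,0,0,0,-0.001,0.0195,0,0,0,0,0,-0.001,0.0195,0,0,0,0,0,-0.001,0.0195,0,0,0,0],
)

```text
t: 6.72
tool_pos: [0.4128, 0.2975, 0.0793]
orientation: [-3.132, 0.24, -0.0]
force: [-0.0, 0.1, -0.5]
opening: 0.0219
gripper_force: 50.0
```

Run:
```python
from h import *
p,R=pose();print(p)
for cam in("scene","top"):
    im,d=robot.read_camera(cam);P=cloud(cam,d)
    ax=BX;rel=P[...,:2]-S;a=rel@ax;l=rel@np.array([-ax[1],ax[0]])
    ms=(a>.004)&(a<.03)&(abs(l)<.02)&(d>0)&(P[...,2]>.06)
    mb=(a>-.095)&(a<-.032)&(abs(l)<.012)&(d>0)&(P[...,2]>.06)
    c=np.polyfit(a[mb],P[mb][:,2],1);c2=np.polyfit(a[mb],l[mb],1)
    print(cam,ms.sum(),mb.sum(),"sill z",np.median(P[ms][:,2]),"blade top fit at -.06",np.polyval(c,-.06),"slope",np.degrees(c[0]),"lat",np.polyval(c2,-.06),np.degrees(c2[0]),"tip a",np.sort(a[(a<-.0)&(abs(l)<.01)&(P[...,2]>.065)&(d>0)])[-4:])
go(*at(.055,0,.0035),"in")
```

```text
[0.41275029 0.29748231 0.07928432]
scene 79 167 sill z 0.07137146886061191 blade top fit at -.06 0.17660412585969212 slope -387.1127198996156 lat 0.0009460892433972683 4.63187829286242 tip a [-0.02955788 -0.02899794 -0.0282962  -0.02682133]
top 158 174 sill z 0.07219551263258243 blade top fit at -.06 0.11168642096390798 slope -189.0554156455883 lat 0.00036606166149184783 3.119060813155885 tip a [-0.00079706 -0.00052329 -0.00051424 -0.00035207]
in d [0.0843 0.0015 0.0004] w [-0.0004 -0.0005  0.0005] rows>= 1.3
```

Run:
```python
from h import *
p,R=pose();print(p)
for cam in("scene","top"):
    im,d=robot.read_camera(cam);P=cloud(cam,d)
    ax=BX;rel=P[...,:2]-S;a=rel@ax;l=rel@np.array([-ax[1],ax[0]])
    ms=(a>.004)&(a<.03)&(abs(l)<.02)&(d>0)&(P[...,2]>.06)
    mb=(a>-.098)&(a<-.034)&(abs(l)<.012)&(d>0)&(P[...,2]>.065)&(P[...,2]<.09)
    c=np.polyfit(a[mb],P[mb][:,2],1)
    print(cam,ms.sum(),mb.sum(),"sill z",np.median(P[ms][:,2]),"blade top at -.06",np.polyval(c,-.06),"slope",np.degrees(c[0]),"lat",l[mb].mean())
go(*at(.055,0,.0035),"in")
```

```text
[0.41293409 0.29760895 0.07952385]
scene 80 74 sill z 0.07134973827597177 blade top at -.06 0.07777917901698314 slope 0.8588012841839006 lat 0.003849920270694847
top 156 150 sill z 0.0720409407659163 blade top at -.06 0.07912569031420415 slope -0.844181175635761 lat 0.001191197305146215
in d [0.0843 0.0015 0.0003] w [-0.0004 -0.0005  0.0005] rows>= 1.3
```

The blade top sits 6.5–7 mm above the sill in a 10 mm notch, so it is centred, level and aligned. Inserting now.

Call:
move_arm(
  deltas=[0.015,0.0015,0,0,0,0,0,0.03,0.0015,0,0,0,0,0,0.045,0.0015,0,0,0,0,0,0.06,0.0015,0,0,0,0,0,0.07,0.0015,0,0,0,0,0,0.08,0.0015,0,0,0,0,0,0.084,0.0015,0,0,0,0,0,0.084,0.0015,0,0,0,0,0,0.084,0.0015,0,0,0,0,0],
)

```text
t: 8.05
tool_pos: [0.4951, 0.2832, 0.079]
orientation: [3.132, -0.24, -0.001]
force: [-0.1, 0.8, -0.4]
opening: 0.0216
gripper_force: 50.0
```

Run:
```python
from h import *
p,R=pose();print(p,robot.read_state()["force"])
for th,g in((0,.0003),(8,0),(16,0),(24,0),(29,0),(32,0)): go(*at(.055,th,g),th)
```

```text
[0.49510647 0.28320385 0.07903994] [-0.07170239  0.7731184  -0.4117081 ]
0 d [ 0.0009 -0.0002  0.003 ] w [0.0001 0.0004 0.0007] rows>= 0.1
8 d [ 0.0011 -0.0002  0.0124] w [1.0e-04 1.4e-01 7.0e-04] rows>= 0.7
16 d [ 0.0024 -0.0002  0.0214] w [0.     0.2796 0.0007] rows>= 1.5
24 d [ 0.0051 -0.0002  0.0301] w [-0.      0.4192  0.0007] rows>= 2.2
29 d [ 0.0073 -0.0002  0.0353] w [-1.000e-04  5.065e-01  7.000e-04] rows>= 2.7
32 d [ 0.0089 -0.0002  0.0383] w [-1.000e-04  5.589e-01  7.000e-04] rows>= 3.0
```

Call:
move_arm(
  deltas=[0.001,0,0.003,0,0,0,0,0.001,0,0.008,0,0.07,0,0,0.001,0,0.0124,0,0.14,0,0,0.0015,0,0.016,0,0.195,0,0,0.002,0,0.019,0,0.24,0,0,0.0024,0,0.0214,0,0.28,0,0,0.0024,0,0.0214,0,0.28,0,0,0.0024,0,0.0214,0,0.28,0,0],
)

```text
t: 9.05
tool_pos: [0.4979, 0.2829, 0.058]
orientation: [3.081, -0.236, 0.433]
force: [0.8, -0.3, -1.0]
opening: 0.0219
gripper_force: 50.0
```

```bash
cat >> h.py <<'E'
def cover(cam):
    im,d=robot.read_camera(cam);P=cloud(cam,d);hsv=cv2.cvtColor(im,cv2.COLOR_RGB2HSV)
    O=S+.075*BX;rel=P[...,:2]-O;a=rel@BX;l=rel@np.array([-BX[1],BX[0]])
    m=(abs(a)<.06)&(abs(l)<.05)&(P[...,2]>.06)&(d>0)&(hsv[...,0]>8)&(hsv[...,0]<28)&(hsv[...,1]>150)
    f=m&(a<-.032+.0);r=m&(a>.028)
    q=np.polyfit(a[m],P[m][:,2],1)
    print(cam,m.sum(),"a,l mean",a[m].mean(),l[m].mean(),"front z",np.median(P[f][:,2]) if f.any() else None,"mid z",np.polyval(q,0),"rear z",np.median(P[r][:,2]),"slope",np.degrees(np.arctan(q[0])))
    return im,d
E
python3 - <<'E'
from h import *
s=robot.read_state();p,R=pose();print(p,s["force"],s["wrist_torque"],s["gripper_force"],np.degrees(np.arcsin(R[2,0])))
cover("scene");cover("top")
for th in(18,20,22,24): go(*at(.055,th,0),th)
E
```

```text
[0.49789867 0.28290562 0.05796994] [ 0.82679679 -0.29065959 -1.01599703] [0.07582683 0.25055004 0.02197093] 49.997833371162415 16.007905212247337
scene 690 a,l mean -0.002854785732614026 -0.00025835864567434703 front z 0.09605291786643377 mid z 0.09087884044291998 rear z 0.0858959938816245 slope -5.568931033907906
top 858 a,l mean -0.0017604550186909385 -0.0013032203859319755 front z 0.09801239139900846 mid z 0.09240162970476573 rear z 0.08611264215831299 slope -8.143899411037792
18 d [-0.0008 -0.0001  0.0025] w [-0.0003  0.0344  0.0001] rows>= 0.2
20 d [-0.0009 -0.0001  0.0047] w [-0.0003  0.0693  0.0001] rows>= 0.4
22 d [-0.0008 -0.0001  0.007 ] w [-3.000e-04  1.042e-01  1.000e-04] rows>= 0.6
24 d [-0.0006 -0.0001  0.0093] w [-3.000e-04  1.391e-01  1.000e-04] rows>= 0.7
```

Call:
move_arm(
  deltas=[-0.001,0,0.0025,0,0.035,0,0,-0.001,0,0.0047,0,0.07,0,0,-0.001,0,0.0047,0,0.07,0,0,-0.001,0,0.0047,0,0.07,0,0],
)

```text
t: 9.65
tool_pos: [0.4983, 0.2827, 0.0531]
orientation: [3.059, -0.235, 0.54]
force: [-0.3, -0.0, -1.3]
opening: 0.0215
gripper_force: 50.0
```

Run:
```python
from h import *
s=robot.read_state();p,R=pose();print(p,s["force"],s["wrist_torque"],np.degrees(np.arcsin(R[2,0])))
im,d=cover("scene");im2,_=cover("top")
u=np.round(proj("scene",[*S,.08])[0]).astype(int);A=im[u[1]-50:u[1]+60,u[0]-65:u[0]+65]
save("c3.png",A,5)
for th,g in((10,.0005),(0,.0035)): go(*at(.055,th,g),th)
```

```text
[0.49832188 0.28272954 0.05313191] [-0.33105952 -0.0131972  -1.26771347] [0.05146946 0.31434434 0.00884218] 20.004405973325962
scene 689 a,l mean -0.0021622130866089198 -4.661725714128475e-05 front z 0.09856315999850586 mid z 0.09167881974053546 rear z 0.08646400867559317 slope -6.84554430742425
top 857 a,l mean -0.0014525890527897066 -0.0010140167653796778 front z 0.09917037177400095 mid z 0.09296816458155384 rear z 0.0864359578879915 slope -9.081513313916265
10 d [ 0.002  -0.0002 -0.0118] w [-2.00e-04 -1.75e-01 -1.00e-04] rows>= 0.9
0 d [ 0.0066 -0.0002 -0.0253] w [-2.000e-04 -3.495e-01 -0.000e+00] rows>= 1.9
```

View pics/c3.png

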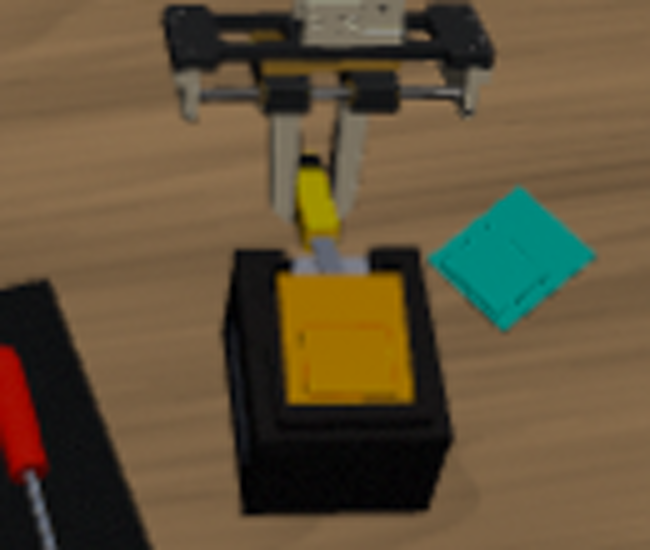

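Call:
move_arm(
  deltas=[0,0,0.0024,0,0.035,0,0,0,0,0.0024,0,0.035,0,0,0,0,0.0024,0,0.035,0,0,0,0,-0.004,0,-0.06,0,0,0.001,0,-0.008,0,-0.12,0,0,0.002,0,-0.0118,0,-0.175,0,0,0.002,0,-0.0118,0,-0.175,0,0,0.002,0,-0.0118,0,-0.175,0,0],
)

```text
t: 10.75
tool_pos: [0.4959, 0.2828, 0.0643]
orientation: [3.107, -0.239, 0.273]
force: [0.5, 0.5, -1.7]
opening: 0.0216
gripper_force: 50.0
```

Run:
```python
from h import *
s=robot.read_state();p,R=pose();print(p,s["force"],np.degrees(np.arcsin(R[2,0])))
cover("scene");cover("top")
go(*at(.055,3,.003),3);go(*at(-.03,3,.003),"out")
```

```text
[0.49589898 0.28282726 0.06429567] [ 0.47214983  0.4824032  -1.69137582] 10.0449656906034
scene 684 a,l mean -0.002371196678160971 -6.469048619007434e-05 front z 0.09567406136037133 mid z 0.09109347495139611 rear z 0.0868821034569169 slope -4.911426235090373
top 860 a,l mean -0.0013231526397782828 -0.001031432561421781 front z 0.09784045996178739 mid z 0.0925156212552224 rear z 0.08643228257914266 slope -8.168606597027473
3 d [ 0.0023 -0.0004 -0.011 ] w [ 0.0006 -0.1224  0.0008] rows>= 0.7
out d [-0.0821 -0.0005 -0.0213] w [ 0.0006 -0.1224  0.0008] rows>= 1.4
```

It popped: with the blade lowered, the cover stays propped. Withdrawing.

Call:
move_arm(
  deltas=[0.001,0,-0.005,0,-0.06,0,0,0.0023,0,-0.011,0,-0.122,0,0,0.0023,0,-0.011,0,-0.122,0,0,-0.015,0,-0.013,0,-0.122,0,0,-0.035,0,-0.0155,0,-0.122,0,0,-0.055,0,-0.018,0,-0.122,0,0,-0.082,0,-0.0213,0,-0.122,0,0,-0.12,0,-0.0255,0,-0.122,0,0,-0.12,0,-0.0255,0,-0.122,0,0],
)

```text
t: 11.98
tool_pos: [0.3718, 0.3015, 0.0674]
orientation: [3.126, -0.236, 0.082]
force: [-0.6, 0.2, -1.5]
opening: 0.0214
gripper_force: 50.0
```

Run:
```python
from h import *
s=robot.read_state();p,R=pose();print(p,s["force"],np.degrees(np.arcsin(R[2,0])),s["q"])
cover("scene");im,d=cover("top")
go([p[0],p[1],.15],Rt(-8.8),"up")
M=Rt(10.6)
go([.47,.15,.15],M,"via");go([.6100,-.0455,.12],M,"over");go([.610,-.0455,.0205],M,"low")
```

```text
[0.37183411 0.30148888 0.06741604] [-0.63630545  0.18743939 -1.46040926] 2.998226526714686 [ 0.60252204 -0.08874439  2.01909085 -0.04002715  1.17440842  2.33883513]
scene 683 a,l mean -0.0020775371855729775 -8.88161101431441e-05 front z 0.09613739636021185 mid z 0.09109188109986084 rear z 0.08629233437860628 slope -5.698898338975306
top 861 a,l mean -0.0016399424567644248 -0.001209431852959129 front z 0.09758575840300616 mid z 0.09245942810607082 rear z 0.08649643422783625 slope -7.837597675375496
up d [ 0.0018  0.0008 -0.0814] w [-0.0001 -0.0544  0.0018] rows>= 1.3
via d [ 0.1215  0.1357 -0.0749] w [ 0.0091 -0.0538 -0.3367] rows>= 3.2
over d [ 0.2876  0.3077 -0.0358] w [ 0.0091 -0.0538 -0.3367] rows>= 6.8
low d [0.2822 0.3077 0.0636] w [ 0.0091 -0.0538 -0.3367] rows>= 6.8
```

Call:
move_arm(
  deltas=[0.002,0,-0.05,0,-0.03,0,0,0.002,0,-0.08,0,-0.054,0,0,0.06,0.04,-0.08,0.003,-0.054,-0.1,0,0.09,0.09,-0.08,0.006,-0.054,-0.2,0,0.12,0.136,-0.075,0.009,-0.054,-0.337,0,0.288,0.308,-0.036,0.009,-0.054,-0.337,0,0.288,0.308,-0.036,0.009,-0.054,-0.337,0,0.288,0.308,-0.036,0.009,-0.054,-0.337,0,0.288,0.308,-0.036,0.009,-0.054,-0.337,0,0.288,0.308,-0.036,0.009,-0.054,-0.337,0,0.288,0.308,-0.036,0.009,-0.054,-0.337,0],
)

```text
t: 13.45
tool_pos: [0.6102, -0.0467, 0.1196]
orientation: [-3.128, -0.286, 0.003]
force: [0.4, 1.0, -1.1]
opening: 0.0216
gripper_force: 50.0
```

Call:
move_arm(
  deltas=[0,0,0,0,0,0,0,0,0,0.04,0,0,0,0,0,0,0.04,0,0,0,0,0,0,0.04,0,0,0,0],
)

```text
t: 13.95
tool_pos: [0.6104, -0.0456, 0.0813]
orientation: [3.128, 0.29, -0.001]
force: [1.1, -0.6, -0.2]
opening: 0.0212
gripper_force: 50.0
```

Run:
```python
from h import *
s=robot.read_state();p,R=pose();print(p,s["force"],np.round(R,3).tolist())
for cam in("scene","top"):
    im,d=robot.read_camera(cam);P=cloud(cam,d);rel=P-p
    a=rel@R[:,0];l=rel@R[:,1];z=-rel@R[:,2]
    m=(a>.05)&(a<.116)&(abs(l)<.012)&(abs(z)<.015)&(d>0)
    c=np.polyfit(a[m],z[m],1);print(cam,m.sum(),"slope",np.degrees(c[0]),"top at .08",np.polyval(c,.08))
go([.610,-.0455,.0205],Rt(10.6),"low")
```

```text
[ 0.61035009 -0.04558585  0.08133871] [ 1.08694997 -0.64652335 -0.24181637] [[0.983, 0.184, -0.001], [0.184, -0.983, -0.0], [-0.001, -0.0, -1.0]]
scene 114 slope -0.08428722499243216 top at .08 -0.0015920603869708028
top 1 slope -0.8602578726458694 top at .08 -0.002860228338303541
low d [-0.0013 -0.0008  0.0617] w [ 0.0006 -0.0012 -0.0005] rows>= 1.0<stdin>:7: RankWarning: Polyfit may be poorly conditioned
```

Call:
move_arm(
  deltas=[0,0,0.035,0,0,0,0,0,0,0.055,0,0,0,0,0,0,0.058,0,0,0,0,0,0,0.058,0,0,0,0,0,0,0.058,0,0,0,0],
)

```text
t: 14.68
tool_pos: [0.6112, -0.0464, 0.0235]
orientation: [3.128, 0.288, 0.001]
force: [1.1, 0.2, -0.8]
opening: 0.0217
gripper_force: 50.0
```

Call:
move_arm(
  deltas=[0,0,0.002,0,0,0,0,0,0,0.0035,0,0,0,0,0,0,0.0045,0,0,0,0,0,0,0.0045,0,0,0,0],
)

```text
t: 15.18
tool_pos: [0.6104, -0.0463, 0.0186]
orientation: [-3.128, -0.289, 0.002]
force: [-2.7, 0.7, 6.3]
opening: 0.0217
gripper_force: 50.0
```

Touching the mat with 6 N; releasing.

Call:
move_arm(
  deltas=[0,0,-0.0003,0,0,0,0.35,0,0,-0.0003,0,0,0,0.6,0,0,-0.0003,0,0,0,0.8,0,0,-0.0003,0,0,0,0.8,0,0,-0.02,0,0,0,0.8,0,0,-0.06,0,0,0,0.8,0,0,-0.12,0,0,0,0.8,0,0,-0.18,0,0,0,0.8,-0.1,0,-0.2,0,0,0,0.8,-0.15,0,-0.2,0,0,0,0.8,-0.2,0,-0.2,0,0,0,0.8,-0.2,0,-0.2,0,0,0,0.8],
)

```text
t: 16.68
tool_pos: [0.4111, -0.0831, 0.2191]
orientation: [3.128, 0.287, -0.0]
force: [0.9, -0.6, 0.2]
opening: 0.0745
gripper_force: 0.0
```

Run:
```python
from h import *
s=robot.read_state();print(s["tool_pos"],s["force"],s["opening"])
im,d=cover("scene");cover("top");save("fin.png",im[100:300,100:400],2.6)
P=cloud("scene",d);hsv=cv2.cvtColor(im,cv2.COLOR_RGB2HSV)
m=(hsv[...,0]>22)&(hsv[...,0]<36)&(hsv[...,1]>150)&(abs(P[...,0]-.61)<.1)&(abs(P[...,1]+.045)<.08)
print(m.sum(),np.percentile(P[m][:,2],[10,50,90]))
```

```text
[ 0.41110545 -0.08309104  0.21910988] [ 0.91567088 -0.5644812   0.17977173] 0.07448784898994375
scene 683 a,l mean -0.002217594548090802 -0.00019279614743497998 front z 0.09643325724086305 mid z 0.09113603425170445 rear z 0.08652461976964351 slope -6.091167654813183
top 863 a,l mean -0.0016313588906059693 -0.0012097806867768855 front z 0.09802085232136326 mid z 0.09251557979394869 rear z 0.08692192470891663 slope -7.742987025158436
196 [0.01458804 0.02595383 0.02857363]
```

View pics/fin.png

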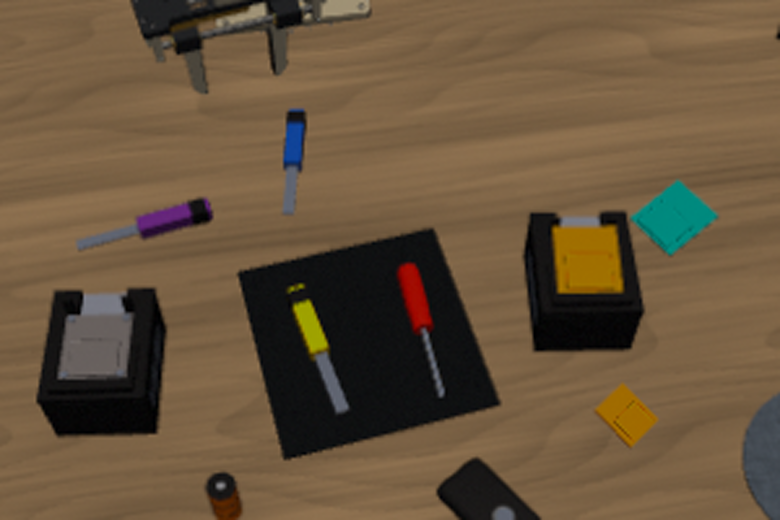

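The final picture shows the tool flat on the mat at (318,345), the cover propped open on its box at (588,258), and the arm well clear.

```bash
python3 -c "
from plant import robot
print(robot.close_job())"
```

```text
the job is handed in; nothing more can be done
None
```

The orange cover is popped and lies loose on its box, the yellow pry tool is back flat on the mat, and the job was handed in at about 17 s of the 58 s limit; no verdict was returned.

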